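# Load a grooved rail under the sprung clips of a drilling jig

### The job

Load the grooved wooden rail into the drilling jig: lay it flat on the open end of the bed, groove up and groove end towards the clips, then slide it along the bed so that the two sprung clips ride up over it and snap down into its groove, which happens just as it reaches the end stop. Do not ram it into the stop: push gently and feel for it. Then let go and back away. Do not touch the clips, their bridge or the stop with the gripper, and leave the plain rail, the carton and the tape measure where they are.

Things in the scene. Friction and masses are not known exactly. Their poses are not given: they have to be found in the camera images.
- rail: The work: light wooden rail 160 long (its x), 50 wide (y), 24 thick, about 120 g, lying flat. Origin: centre of the underside. A groove 28 wide, 12 deep crosses the top from x = 24 to x = 52, leaving a 28 long full-height tooth at the front end (+x), which enters the jig first. Grip across the 50 mm width about 55 behind the middle (x = -55): fingers then clear fences and clips.
- rail_front (a point): Point on the rail: middle of the lower edge of its front end, at (80, 0, 0) from the rail's origin; axes as the rail's.
- jig: Drilling jig fixed to the bench: waxed plywood bed 325 by 130 (x -170 to 155, y +-65), its top at z = 12. Origin: on the underside; the rail is slid in along +x, on the centre line y = 0, with the jig's yaw. From x = -170 to x = 20 the bed is open at the sides; further on come the fences and, over them, the clip head with the end stop.
- fence_mouth (a point): Middle of the way in between the two wooden fences, on the bed's top: (40, 0, 12) from the jig's origin; axes as the jig's. Fences are 12 high above the bed, inner faces at y = +-26.5 (1.5 play each side of the rail) from here to 46 further on; towards -x their ends flare outwards to about 65 apart at 20 before this point.
- stop_mark (a point): Mark on the bed's top at (110, 0, 12) from the jig's origin, axes as the jig's, fixed to the bed: where the end stop's face stands when the head is in mid setting. The head is clamped anywhere from 18 before to 18 beyond it along x, differently each time and NOT measured: find the clips and the stop by eye or by feel.
- clip_head: Clamped on two strips on the bed; this origin and axes are the jig's and do NOT follow its setting. It carries a rigid wooden end stop (90 wide, 26 high), a dark steel bridge (cross bar 77 to 91 before the stop, 50 to 60 above the bed, posts at y = +-55) and two sprung clips. Lower the rail with its front 112 or more before stop_mark. Keep the push on the stop under 14 N.
- clip_left (a joint): Left (y = +13) of two steel clips 14 wide, hinged 80 before the stop, sloping forward and down to a round nose 35 before the stop, 15 above the bed. Angle (rad): 0 at rest or snapped down, 0.15 to 0.2 riding on the rail. The rail meets them with its front 52 before the stop; the push is 5 to 18 N, falling when they snap into the groove 4 to 2 before the stop.
- clip_right (a joint): The same for the right clip, at y = -13. A spring pulls each to 0: about 2.7 N at the nose when down, 4.4 N riding. Against the stop the push rises steeply. Any downward load on the rail adds to the drag on the bed (friction about 0.3), so the push felt while sliding can vary from place to place.
- plain_rail: A plain rail without a groove, otherwise the same size (160 by 50 by 24) and wood; lies on the other side of the jig. Leave alone. Origin: centre of the underside.
- carton: Open cardboard box 100 by 140, 60 high. Leave alone. Origin: centre of the underside.
- tape_measure: Blue tape measure 70 by 45, 60 high. Leave alone. Origin: centre of the underside.
Mind the look-alikes: they are no part of the job. Leave any black or red look-alike of the rail alone.

How it is judged:
By the outcome, as a careful person would: the job done as asked, in the order asked, and still so for the second after the job is handed in, with the robot touching nothing.
It also fails if it takes over 72 s, if anything falls off the work surface, if the arm or the gripper's body presses on something with over 40 N, if the wrist force passes 120 N, or if a joint passes its speed limit or range.

### The arm

A 6-joint arm with a two-finger parallel gripper is mounted at the origin on the work surface. World frame = base frame: x ahead of the robot, y to its left, z up, the work surface at z = 0. Lengths are in mm, angles in rad, forces in N, time in s.
With the tool pointing down it reaches from about 275 to 1000 mm from the base axis. Payload 8.4 kg.
Tool frame: the origin (TCP) lies between the finger pads; the fingertips stand 17 mm ahead of it and the grasp point (between the pads) lies 2 mm behind it (r.tcp_to_tips is the distance from the TCP to the fingertips, in mm); z points along the fingers, y is the line along which they close (so a half turn about z gives the same grasp; the last joint's range is limited). The gripper opens to 85 mm and grips with 20 to 120 N. Pads are 22 mm wide; open, the fingers measure 114 mm over their backs; the gripper's body (76 mm by 85 mm) begins 54 mm behind the grasp point. The pads swing forward as they close: fully open they stand 13 mm farther back than shut.
Start: joints at [1.184, 0.353, 1.633, -0, 1.155, -0.002], TCP at [234.607, 579.299, 248.281] pointing down, gripper open.
Joint ranges: [-2.63, 2.63], [-0.92, 2.1], [0.06, 2.66], [-1.3, 4.44], [0, 2.69], [-3.02, 3.02]. Speed limits (rad/s): [2.22, 2.22, 2.79, 3.14, 3.14, 3.14].

### API

Orientations are given as [roll, pitch, yaw] about the fixed x, y, z axes, in that order (R = Rz(yaw) Ry(pitch) Rx(roll)).
In Python, from rig import r gives the robot as it stands. The module is installed in compiled form; this text tells all that it offers.
- The arm moves only by the tool apply_moves, never from a script. Its argument "series" is text: rows parted by semicolons, each of 7 numbers parted by spaces: the shift along the tool's x, y, z in cm, then the turn, a rotation vector about the tool's x, y, z in rad, then the gripper's target within -1 to 1 (shut at 1, half-way at 0, fully open at -1). In form: tx ty tz rx ry rz fingers; .... A call has exactly 10 rows; each row shifts and turns the commanded pose from where the row before left it, along the tool's axes as they then stand; what a row does not reach is not made up. A row lasts 1/12 s, in which the tool goes at most 41.7 mm and 7.16 degrees, less where a joint would pass 70% of its speed; a pose out of reach is approached as far as the arm can. A call with a gripper value outside its range is refused whole. The fingers move at their own pace and stop on an object; "squeeze" is the grip in N (left out, the last holds). Time passes only in rows, so rows that do not move let the fingers close, or fill a call up. It gives the time, the measured TCP pose, the force and the opening at its end, in the units of the state.
- r.sense(): the state, without advancing time (a new reading comes with each control period).
- r.grab_frame(name): name is "scene" or "top" or "wrist"; returns the picture (420x560x3 uint8, blue, green, red); there is no depth.
- r.camera_info(name): a dict with "K" (3x3 intrinsics, pixels), "extrinsics" (4x4, takes a point from camera to world coordinates). Camera axes: x right, y down, z forward; pixel columns grow to the right and rows downward; lengths in mm; the calibration is good to about 2 mm. A picture is of the moment at which its call begins: read the wrist's pose just before it. camera_info takes no time and is no camera call; for the wrist camera it gives the pose at the moment of the call.
- r.sign_off(): hands the job in, once; it reports no verdict.
The state is a dict: "clock": time; "qpos": joint angles; "qvel": joint speeds; "joint_efforts": joint torques, N m; "eef_pos": TCP position; "tcp_rot": TCP orientation; "contact_force": force on the tool from outside, world axes, zero at the start; "wrist_torque": the same for the moment, N m; "opening": opening from 0.0 (shut) to 1.0 (fully open).
Only numpy, scipy, OpenCV 4.12 (cv2) and the standard library are available. Lean on these libraries where they do the work, as an engineer would, in place of code of your own. Each camera call takes 0.05 s, during which the arm holds its last target. There are 200 camera calls.

## Working session

There is one attempt and no reset: what is moved stays moved. The work goes in short steps, Python scripts to look and compute and a tool call to move; the robot and the scene stay as the last step left them, time stands still between calls to the robot, and variables do not carry over. Pictures are saved under pics/ and viewed, on a budget of 10 in all, crops included, one or two more only if the job needs it, and the job is handed in when it is done.

Besides the shell and the picture viewer there is one more tool, called after "Emit:" as name(argument=value, ...), one argument or row to a line, values as JSON. apply_moves: Moves the arm, as the interface text tells. Its arguments: {"type":"object","properties":{"series":{"type":"string"},"squeeze":{"type":"number"}},"required":["series"]}

```bash
mkdir -p pics; python3 - <<'E'
from rig import r
import cv2,numpy as np
for n in("top","scene"):
    i=r.camera_info(n);print(n,np.round(i["K"],1).tolist(),np.round(i["extrinsics"],3).tolist())
    cv2.imwrite(f"pics/{n}0.png",r.grab_frame(n))
s=r.sense();print(s["clock"],s["eef_pos"],s["tcp_rot"],s["contact_force"],s["opening"])
E
```

```text
top [[384.5, 0.0, 277.7], [0.0, 384.5, 209.7], [0.0, 0.0, 1.0]] [[0.021, -0.989, 0.147, 354.671], [-1.0, -0.019, 0.011, -57.785], [-0.008, -0.147, -0.989, 1032.367], [0.0, 0.0, 0.0, 1.0]]
scene [[471.0, 0.0, 282.4], [0.0, 471.0, 205.1], [0.0, 0.0, 1.0]] [[-0.798, 0.462, -0.387, 1074.97], [0.602, 0.607, -0.518, 659.66], [-0.005, -0.647, -0.763, 1118.978], [0.0, 0.0, 0.0, 1.0]]
0.1 [234.41937698 578.91373999 247.62496885] [-3.14029080e+00 -9.40143075e-06  2.75680342e+00] [ 0.53100927 -0.26845617  0.27053934] 1.0035593967065504
```

View pics/top0.png

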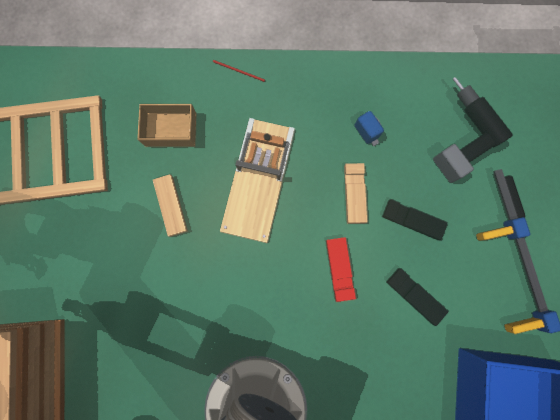

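View pics/scene0.png

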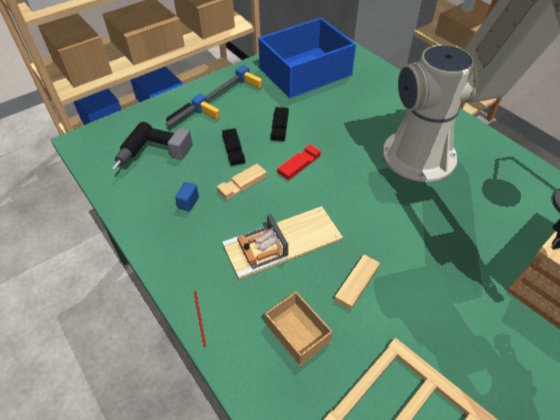

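The top view shows these candidates: a wooden piece with a groove at (356,193), a plain one at (170,205), a red one at (341,268), and black ones at (415,220) and (417,297). The jig is at (257,180), with its open end towards (245,235). The grooved wooden one at (356,193) fits the description, so I'll confirm it in a crop.

```bash
python3 - <<'E'
import cv2,numpy as np
a=cv2.imread("pics/top0.png")[110:250,210:380]
a=cv2.resize(a,None,fx=4.4,fy=4.2,interpolation=cv2.INTER_CUBIC)
for k in range(0,170,10):cv2.putText(a,str(210+k),(int(k*4.4),10),0,.3,(255,255,255));cv2.line(a,(int(k*4.4),12),(int(k*4.4),18),(255,255,255))
for k in range(0,140,10):cv2.putText(a,str(110+k),(0,int(k*4.2)+4),0,.3,(255,255,255));cv2.line(a,(20,int(k*4.2)),(26,int(k*4.2)),(255,255,255))
cv2.imwrite("pics/crop1.png",a)
E
```

```text
(no output)
```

View pics/crop1.png

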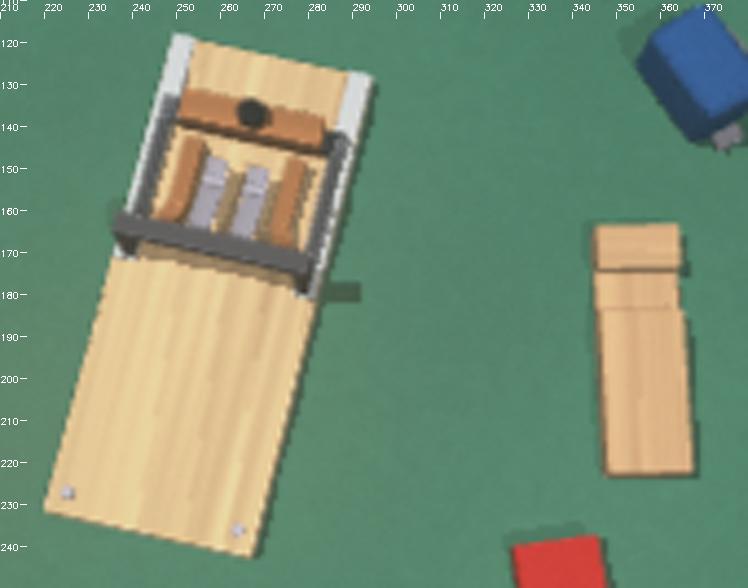

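The crop shows a groove (rows 174–183) near the front end (row 163) of the rail at (345–367,163–223), facing up, so this is the rail. The jig's bed corners are at (250,118), (294,128), (268,243) and (220,232).

```bash
cat > h.py <<'E'
from rig import r
import cv2,numpy as np
from scipy.optimize import least_squares
from scipy.spatial.transform import Rotation as R
def cam(n): i=r.camera_info(n); return np.array(i["K"]),np.array(i["extrinsics"])
def proj(c,P):
    K,E=c; P=np.atleast_2d(P); q=(P-E[:3,3])@E[:3,:3]@K.T; return q[:,:2]/q[:,2:]
def back(c,p,z):
    K,E=c; p=np.atleast_2d(p); d=np.c_[p,np.ones(len(p))]@np.linalg.inv(K).T@E[:3,:3].T
    return E[:3,3]+d*((z-E[2,3])/d[:,2])[:,None]
def place(x,y,yaw,L):
    L=np.atleast_2d(L);c,s=np.cos(yaw),np.sin(yaw);return np.c_[x+c*L[:,0]-s*L[:,1],y+s*L[:,0]+c*L[:,1],L[:,2]]
def fit(c,L,px,x0):
    f=lambda v:(proj(c,place(*v,L))-px).ravel()
    o=least_squares(f,x0);return o.x,np.abs(o.fun).max()
E
python3 - <<'E'
from h import *
c=cam("top")
rp=np.array([[345,163.8],[364.3,163.1],[367.7,223.1],[348,223.3]])
rl=[[80,25,24],[80,-25,24],[-80,-25,24],[-80,25,24]]
jp=np.array([[250,118.1],[294.3,128.1],[268,242.6],[220,231.7]])
jl=[[155,65,12],[155,-65,12],[-170,-65,12],[-170,65,12]]
for p,l in((rp,rl),(jp,jl)):
    w=back(c,p,l[0][2]);print(w.round(1).tolist(),[np.linalg.norm(w[i]-w[i-1]).round(1) for i in range(4)])
    m=w.mean(0);v,e=fit(c,np.array(l,float),p,[m[0],m[1],0]);print("pose",v.round(4),"maxpx",e.round(2))
    if l is rl: print("grasp",place(*v,[-55,0,20]))
    else: print("rail start",place(*v,[-85,0,12]))
k,E=cam("wrist");s=r.sense();print(E.round(3).tolist(),k[0,0]);print(np.linalg.inv(R.from_euler('xyz',s["tcp_rot"]).as_matrix())@(E[:3,3]-s["eef_pos"]))
E
```

```text
[[632.9, -225.7, 24.0], [635.8, -277.6, 24.0], [473.2, -284.5, 24.0], [471.7, -232.7, 24.0]] [np.float64(161.3), np.float64(52.0), np.float64(162.7), np.float64(51.8)]
pose [ 5.533488e+02 -2.551421e+02  4.350000e-02] maxpx 0.51
grasp [[ 498.40074187 -257.53141928   20.        ]]
[[762.2, 35.7, 12.0], [735.4, -88.0, 12.0], [417.4, -22.9, 12.0], [443.8, 105.7, 12.0]] [np.float64(326.0), np.float64(126.5), np.float64(324.5), np.float64(131.2)]
pose [ 5.970362e+02  6.079200e+00 -2.090000e-01] maxpx 0.66
rail start [[513.88596587  23.715515    12.        ]]
[[0.375, 0.892, 0.25, 169.855], [0.927, -0.361, -0.102, 604.808], [-0.001, 0.27, -0.963, 371.534], [0.0, 0.0, 0.0, 1.0]] 319.2795845926206
[  69.56398473   -0.39578031 -123.90763036]
```

```bash
cat >> h.py <<'E'
def plan(pos,yaw,n,g,p0=None,rot0=None):
    s=r.sense();p=np.array(s["eef_pos"] if p0 is None else p0,float);M=R.from_euler('xyz',s["tcp_rot"] if rot0 is None else rot0)
    T=R.from_euler('xyz',[np.pi,0,yaw]);w=(M.inv()*T).as_rotvec()
    if abs(w[2])>0: pass
    d=(np.array(pos)-p)/n;rows=[]
    for k in range(n):
        t=M.inv().apply(d)/10;rows.append(" ".join(f"{v:.3f}" for v in [*t,*(w/n)])+f" {g}")
        M=M*R.from_rotvec(w/n)
    for i in range(0,n,10):print("; ".join(rows[i:i+10]))
E
python3 - <<'E'
from h import *
print(r.tcp_to_tips)
plan([498.4,-257.5,150],0.0435,30,-1)
E
```

```text
17.0
-1.862 -2.253 0.328 -0.000 0.000 0.090 -1; -2.058 -2.076 0.328 -0.000 0.000 0.090 -1; -2.237 -1.882 0.328 -0.000 0.000 0.090 -1; -2.398 -1.672 0.328 -0.000 0.000 0.090 -1; -2.539 -1.449 0.328 -0.000 0.000 0.090 -1; -2.660 -1.213 0.328 -0.000 0.000 0.090 -1; -2.758 -0.968 0.327 -0.000 0.000 0.090 -1; -2.835 -0.715 0.327 -0.000 0.000 0.090 -1; -2.888 -0.456 0.327 -0.000 0.000 0.090 -1; -2.917 -0.193 0.327 -0.000 0.000 0.090 -1
-2.923 0.071 0.327 -0.000 0.000 0.090 -1; -2.904 0.335 0.326 -0.000 0.000 0.090 -1; -2.862 0.596 0.326 -0.000 0.000 0.090 -1; -2.797 0.852 0.326 -0.000 0.000 0.090 -1; -2.708 1.101 0.326 -0.000 0.000 0.090 -1; -2.598 1.341 0.326 -0.000 0.000 0.090 -1; -2.466 1.570 0.326 -0.000 0.000 0.090 -1; -2.314 1.786 0.326 -0.000 0.000 0.090 -1; -2.144 1.988 0.326 -0.000 0.000 0.090 -1; -1.955 2.174 0.325 -0.000 0.000 0.090 -1
-1.751 2.341 0.325 -0.000 0.000 0.090 -1; -1.532 2.490 0.325 -0.000 0.000 0.090 -1; -1.301 2.618 0.325 -0.000 0.000 0.090 -1; -1.060 2.725 0.325 -0.000 0.000 0.090 -1; -0.809 2.809 0.325 -0.000 0.000 0.090 -1; -0.552 2.871 0.325 -0.000 0.000 0.090 -1; -0.291 2.909 0.325 -0.000 0.000 0.090 -1; -0.027 2.924 0.325 -0.000 0.000 0.090 -1; 0.238 2.914 0.325 -0.000 0.000 0.090 -1; 0.500 2.881 0.325 -0.000 0.000 0.090 -1
```

Emit:
apply_moves(
  series="-1.86 -2.25 0.33 0 0 0.09 -1; -2.06 -2.08 0.33 0 0 0.09 -1; -2.24 -1.88 0.33 0 0 0.09 -1; -2.4 -1.67 0.33 0 0 0.09 -1; -2.54 -1.45 0.33 0 0 0.09 -1; -2.66 -1.21 0.33 0 0 0.09 -1; -2.76 -0.97 0.33 0 0 0.09 -1; -2.84 -0.72 0.33 0 0 0.09 -1; -2.89 -0.46 0.33 0 0 0.09 -1; -2.92 -0.19 0.33 0 0 0.09 -1",
)

```text
clock: 0.93
eef_pos: [323.2, 299.1, 215.0]
tcp_rot: [-3.141, 0.0, 1.853]
contact_force: [0.4, -0.2, 0.4]
opening: 1.002
```

Emit:
apply_moves(
  series="-2.92 0.07 0.33 0 0 0.09 -1; -2.9 0.34 0.33 0 0 0.09 -1; -2.86 0.6 0.33 0 0 0.09 -1; -2.8 0.85 0.33 0 0 0.09 -1; -2.71 1.1 0.33 0 0 0.09 -1; -2.6 1.34 0.33 0 0 0.09 -1; -2.47 1.57 0.33 0 0 0.09 -1; -2.31 1.79 0.33 0 0 0.09 -1; -2.14 1.99 0.33 0 0 0.09 -1; -1.96 2.17 0.33 0 0 0.09 -1",
)

```text
clock: 1.77
eef_pos: [413.2, 20.9, 182.1]
tcp_rot: [-3.142, 0.0, 0.952]
contact_force: [0.5, -0.2, -0.4]
opening: 0.997
```

Emit:
apply_moves(
  series="-1.75 2.34 0.33 0 0 0.09 -1; -1.53 2.49 0.33 0 0 0.09 -1; -1.3 2.62 0.33 0 0 0.09 -1; -1.06 2.73 0.33 0 0 0.09 -1; -0.81 2.81 0.33 0 0 0.09 -1; -0.55 2.87 0.33 0 0 0.09 -1; -0.29 2.91 0.33 0 0 0.09 -1; -0.03 2.92 0.33 0 0 0.09 -1; 0.24 2.91 0.33 0 0 0.09 -1; 0.5 2.88 0.33 0 0 0.09 -1",
)

```text
clock: 2.6
eef_pos: [504.2, -256.8, 148.8]
tcp_rot: [-3.141, 0.001, 0.052]
contact_force: [-0.0, 0.2, 0.9]
opening: 1.002
```

Emit:
apply_moves(
  series="0 0 0 0 0 0 -1; 0 0 0 0 0 0 -1; 0 0 0 0 0 0 -1; 0 0 0 0 0 0 -1; 0 0 0 0 0 0 -1; 0 0 0 0 0 0 -1; 0 0 0 0 0 0 -1; 0 0 0 0 0 0 -1; 0 0 0 0 0 0 -1; 0 0 0 0 0 0 -1",
)

```text
clock: 3.43
eef_pos: [504.2, -255.3, 149.3]
tcp_rot: [3.142, -0.0, 0.057]
contact_force: [0.0, -0.2, 1.0]
opening: 1.001
```

```bash
python3 - <<'E'
from h import *
s=r.sense();print(s["clock"],s["eef_pos"],s["tcp_rot"],s["qpos"],s["contact_force"])
c=cam("wrist");print(np.round(c[1],4).tolist());np.savez("w1.npz",K=c[0],E=c[1]);a=r.grab_frame("wrist");cv2.imwrite("pics/w1.png",a)
p=proj(c,place(553.35,-255.14,.0435,[[80,25,24],[80,-25,24],[-80,-25,24],[-80,25,24]]));print(p.round(0).tolist())
E
```

```text
3.4333 [ 504.22015201 -255.29405131  149.34876711] [ 3.14153379e+00 -6.64982852e-05  5.70485601e-02] [-4.71330672e-01  3.76037307e-01  1.84935438e+00 -2.18276902e-05
  9.16113863e-01  1.04243039e+00] [ 0.00325921 -0.24024958  0.9576534 ]
[[0.0569, -0.9607, -0.2716, 571.9645], [-0.9984, -0.0549, -0.0149, -251.4417], [-0.0006, 0.272, -0.9623, 273.2674], [0.0, 0.0, 0.0, 1.0]]
[[256.0, 30.0], [327.0, 31.0], [318.0, 245.0], [258.0, 244.0]]
```

View pics/w1.png

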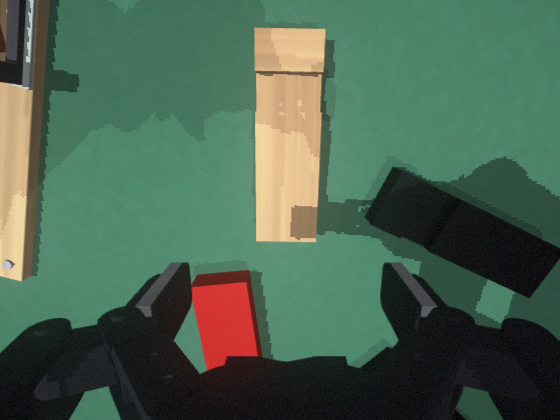

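The rail is at (254,28), (327,29), (317,241), (257,241), within 3 px of the prediction. The groove edge is at row 73. The black look-alike's corner at (367,215) is about 9 mm beyond where the open finger would go, so I'll partly close the gripper first.

```bash
python3 - <<'E'
from h import *
z=np.load("w1.npz");c=(z["K"],z["E"])
v,e=fit(c,np.array([[80,25,24],[80,-25,24],[-80,-25,24],[-80,25,24]],float),np.array([[254.5,28],[326.5,29],[317,241.5],[257,241]]),[553,-255,.04])
print(v,e)
g=place(*v,[-55,0,19])[0];print(g, "black corner",back(c,[[367,215]],24))
plan(g,v[2],20,-.6)
E
```

```text
[ 5.54995538e+02 -2.54442688e+02  4.28746692e-02] 1.2649795659195888
[ 500.04608197 -256.80007258   19.        ] black corner [[ 502.52936675 -321.45199542   24.        ]]
-0.021 0.006 0.652 0.000 -0.000 0.001 -0.6; -0.021 0.006 0.652 0.000 -0.000 0.001 -0.6; -0.021 0.006 0.652 0.000 -0.000 0.001 -0.6; -0.021 0.006 0.652 0.000 -0.000 0.001 -0.6; -0.021 0.006 0.652 0.000 -0.000 0.001 -0.6; -0.021 0.006 0.652 0.000 -0.000 0.001 -0.6; -0.021 0.006 0.652 0.000 -0.000 0.001 -0.6; -0.021 0.006 0.652 0.000 -0.000 0.001 -0.6; -0.021 0.006 0.652 0.000 -0.000 0.001 -0.6; -0.021 0.006 0.652 0.000 -0.000 0.001 -0.6
-0.021 0.006 0.652 0.000 -0.000 0.001 -0.6; -0.021 0.006 0.652 0.000 -0.000 0.001 -0.6; -0.021 0.006 0.652 0.000 -0.000 0.001 -0.6; -0.021 0.006 0.652 0.000 -0.000 0.001 -0.6; -0.021 0.006 0.652 0.000 -0.000 0.001 -0.6; -0.021 0.006 0.652 0.000 -0.000 0.001 -0.6; -0.021 0.006 0.652 0.000 -0.000 0.001 -0.6; -0.021 0.006 0.652 0.000 -0.000 0.001 -0.6; -0.021 0.006 0.652 0.000 -0.000 0.001 -0.6; -0.021 0.006 0.652 0.000 -0.000 0.001 -0.6
```

Emit:
apply_moves(
  series="-0.1 0.03 0.7 0 0 0.004 -0.6; -0.1 0.03 0.7 0 0 0.004 -0.6; -0.1 0.03 0.7 0 0 0.003 -0.6; -0.1 0.03 0.7 0 0 0.003 -0.6; 0 0 0.7 0 0 0 -0.6; 0 0 0.7 0 0 0 -0.6; 0 0 0.7 0 0 0 -0.6; 0 0 0.7 0 0 0 -0.6; 0 0 0.7 0 0 0 -0.6; 0 0 0.7 0 0 0 -0.6",
)

```text
clock: 4.32
eef_pos: [500.3, -256.8, 78.5]
tcp_rot: [3.142, 0.0, 0.043]
contact_force: [-0.3, -0.5, 0.3]
opening: 0.8
```

Emit:
apply_moves(
  series="0 0 0.8 0 0 0 -0.6; 0 0 0.8 0 0 0 -0.6; 0 0 0.8 0 0 0 -0.6; 0 0 0.7 0 0 0 -0.6; 0 0 0.6 0 0 0 -0.6; 0 0 0.5 0 0 0 -0.6; 0 0 0.3 0 0 0 -0.6; 0 0 0 0 0 0 -0.6; 0 0 0 0 0 0 -0.6; 0 0 0 0 0 0 -0.6",
)

```text
clock: 5.15
eef_pos: [500.5, -256.9, 34.6]
tcp_rot: [3.141, -0.0, 0.043]
contact_force: [-0.6, -0.2, 0.7]
opening: 0.803
```

Emit:
apply_moves(
  series="0 0 0.4 0 0 0 -0.6; 0 0 0.4 0 0 0 -0.6; 0 0 0.3 0 0 0 -0.6; 0 0 0.2 0 0 0 -0.6; 0 0 0.15 0 0 0 -0.6; 0 0 0 0 0 0 -0.6; 0 0 0 0 0 0 -0.3; 0 0 0 0 0 0 0; 0 0 0 0 0 0 0.4; 0 0 0 0 0 0 0.4",
  squeeze=35,
)

```text
clock: 5.98
eef_pos: [500.4, -256.9, 20.0]
tcp_rot: [3.141, -0.0, 0.043]
contact_force: [-0.8, -0.1, 1.8]
opening: 0.578
```

Emit:
apply_moves(
  series="0 0 0 0 0 0 0.4; 0 0 0 0 0 0 0.4; 0 0 0 0 0 0 0.4; 0 0 0 0 0 0 0.4; 0 0 -0.2 0 0 0 0.4; 0 0 -0.4 0 0 0 0.4; 0 0 -0.6 0 0 0 0.4; 0 0 -0.8 0 0 0 0.4; 0 0 -0.8 0 0 0 0.4; 0 0 -0.8 0 0 0 0.4",
)

```text
clock: 6.82
eef_pos: [500.4, -256.9, 56.8]
tcp_rot: [3.141, -0.0, 0.043]
contact_force: [0.5, 0.4, -2.4]
opening: 0.576
```

```bash
python3 - <<'E'
from h import *
s=r.sense();print(s["clock"],s["eef_pos"],s["tcp_rot"],s["contact_force"],s["opening"])
c=cam("wrist");np.savez("w2.npz",K=c[0],E=c[1],p=s["eef_pos"],rot=s["tcp_rot"]);a=r.grab_frame("wrist");cv2.imwrite("pics/w2.png",a)
E
```

```text
6.8167 [ 500.38800838 -256.89255658   56.84488426] [ 3.14136652e+00 -3.71200459e-04  4.27508575e-02] [ 0.45335133  0.35542201 -2.3651976 ] 0.5759540697283372
```

View pics/w2.png

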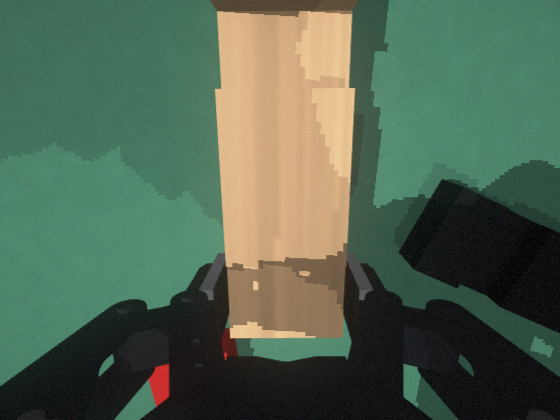

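The rail is held level. Its rear corners are at (230,338) and (344,337), and the groove's rear edge runs from (216,89) to (354,89).

```bash
python3 - <<'E'
from h import *
z=np.load("w2.npz");c=(z["K"],z["E"]);p=z["p"]
L=np.array([[-80,25,24],[-80,-25,24],[24,-25,24],[24,25,24]],float)
px=np.array([[230,338],[344,337],[354.5,88.5],[215.5,88.5]])
f=lambda v:(proj(c,place(*v[:3],L)+[0,0,v[3]])-px).ravel()
o=least_squares(f,[555,-255,.04,36]);print(o.x,np.abs(o.fun).max())
v=o.x;d=np.array([v[0]-p[0],v[1]-p[1]]);print("rail origin in tool-yaw frame",R.from_euler('z',-z["rot"][2]).apply([*d,v[3]-p[2]]),"dyaw",v[2]-z["rot"][2])
# jig target : rail x=-85 => front at -5 (stop_mark 110 -> 115 before)
J=[597.04,6.08,-.209]
for rx in(-85,-95):print(place(*J,[[rx-55,0,90]]))
plan([*place(*J,[-100-55,0,0])[0,:2],130],-.209,20,.4)
E
```

```text
[ 5.55481635e+02 -2.54395769e+02  4.96977312e-02  3.50828394e+01] 1.0331816225361194
rail origin in tool-yaw frame [ 55.14999595   0.13992429 -21.76204483] dyaw 0.006946873685206682
[[460.08655602  35.12744708  90.        ]]
[[450.30416716  37.20226473  90.        ]]
-0.215 -1.488 -0.361 0.000 -0.000 0.013 0.4; -0.233 -1.485 -0.361 0.000 -0.000 0.013 0.4; -0.252 -1.482 -0.361 0.000 -0.000 0.013 0.4; -0.271 -1.479 -0.361 0.000 -0.000 0.013 0.4; -0.289 -1.475 -0.361 0.000 -0.000 0.013 0.4; -0.308 -1.472 -0.360 0.000 -0.000 0.013 0.4; -0.327 -1.468 -0.360 0.000 -0.000 0.013 0.4; -0.345 -1.463 -0.360 0.000 -0.000 0.013 0.4; -0.363 -1.459 -0.360 0.000 -0.000 0.013 0.4; -0.382 -1.454 -0.360 0.000 -0.000 0.013 0.4
-0.400 -1.449 -0.360 0.000 -0.000 0.013 0.4; -0.418 -1.444 -0.360 0.000 -0.000 0.013 0.4; -0.437 -1.439 -0.360 0.000 -0.000 0.013 0.4; -0.455 -1.433 -0.360 0.000 -0.000 0.013 0.4; -0.473 -1.427 -0.359 0.000 -0.000 0.013 0.4; -0.491 -1.421 -0.359 0.000 -0.000 0.013 0.4; -0.509 -1.415 -0.359 0.000 -0.000 0.013 0.4; -0.526 -1.409 -0.359 0.000 -0.000 0.013 0.4; -0.544 -1.402 -0.359 0.000 -0.000 0.013 0.4; -0.562 -1.395 -0.359 0.000 -0.000 0.013 0.4
```

Emit:
apply_moves(
  series="-0.22 -1.49 -0.6 0 0 0.013 0.4; -0.23 -1.49 -0.6 0 0 0.013 0.4; -0.25 -1.48 -0.6 0 0 0.013 0.4; -0.27 -1.48 -0.6 0 0 0.013 0.4; -0.29 -1.48 -0.6 0 0 0.013 0.4; -0.31 -1.47 -0.6 0 0 0.013 0.4; -0.33 -1.47 -0.6 0 0 0.013 0.4; -0.35 -1.46 -0.6 0 0 0.013 0.4; -0.36 -1.46 -0.6 0 0 0.013 0.4; -0.38 -1.45 -0.6 0 0 0.013 0.4",
)

```text
clock: 7.7
eef_pos: [472.5, -108.3, 116.5]
tcp_rot: [3.142, -0.001, -0.088]
contact_force: [-0.2, 0.9, -2.2]
opening: 0.576
```

Emit:
apply_moves(
  series="-0.4 -1.45 -0.6 0 0 0.013 0.4; -0.42 -1.44 -0.6 0 0 0.013 0.4; -0.44 -1.44 0 0 0 0.013 0.4; -0.46 -1.43 0 0 0 0.013 0.4; -0.47 -1.43 0 0 0 0.013 0.4; -0.49 -1.42 0 0 0 0.013 0.4; -0.51 -1.42 0 0 0 0.013 0.4; -0.53 -1.41 0 0 0 0.013 0.4; -0.54 -1.4 0 0 0 0.013 0.4; -0.56 -1.4 0 0 0 0.013 0.4",
)

```text
clock: 8.53
eef_pos: [445.5, 39.7, 128.3]
tcp_rot: [-3.141, -0.001, -0.218]
contact_force: [0.9, -0.9, -0.6]
opening: 0.573
```

Emit:
apply_moves(
  series="0 0 0 0 0 0 0.4; 0 0 0 0 0 0 0.4; 0 0 0 0 0 0 0.4; 0 0 0 0 0 0 0.4; 0 0 0 0 0 0 0.4; 0 0 0 0 0 0 0.4; 0 0 0 0 0 0 0.4; 0 0 0 0 0 0 0.4; 0 0 0 0 0 0 0.4; 0 0 0 0 0 0 0.4",
)

```text
clock: 9.37
eef_pos: [445.6, 39.0, 127.8]
tcp_rot: [3.142, 0.0, -0.217]
contact_force: [-0.7, 0.3, -1.5]
opening: 0.578
```

```bash
python3 - <<'E'
from h import *
s=r.sense();print(s["clock"],s["eef_pos"],s["tcp_rot"],s["contact_force"],s["opening"])
c=cam("wrist");np.savez("w3.npz",K=c[0],E=c[1],p=s["eef_pos"],rot=s["tcp_rot"]);a=r.grab_frame("wrist");cv2.imwrite("pics/w3.png",a)
print(proj(c,place(597.04,6.08,-.209,[[-170,65,12],[-170,-65,12],[20,65,12],[20,-65,12]])).round(0))
E
```

```text
9.3667 [445.62216805  38.9629817  127.75223381] [ 3.14158331e+00  7.95539007e-05 -2.17300684e-01] [-0.74979174  0.29414947 -1.48763208] 0.5781736112688045
[[205. 231.]
 [369. 229.]
 [181. -54.]
 [387. -56.]]
```

View pics/w3.png

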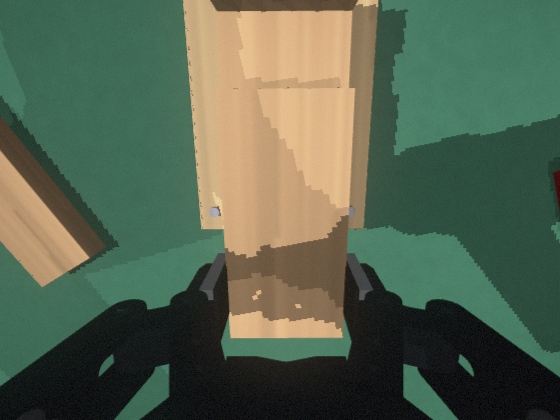

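The wrist view shows the bed's rear corners near (201,228) and (363,229), 4–6 px left of the prediction. I'll refine the jig's pose from the bed's edges.

```bash
python3 - <<'E'
from h import *
z=np.load("w3.npz");c=(z["K"],z["E"]);a=cv2.imread("pics/w3.png").astype(int);w=(a[:,:,2]>a[:,:,1]*1.0)
Lp=[];Rp=[]
for row in range(20,222,4):
    x=np.flatnonzero(w[row,150:410])+150
    # contiguous run through col 280
    l=280
    while w[row,l-1]:l-=1
    q=300
    while w[row,q+1]:q+=1
    Lp.append((l,row));Rp.append((q+1,row))
print(Lp[::10],Rp[::10])
bot=[]
for col in list(range(205,222,2))+list(range(355,362)):
    rr=200 if col<300 else 200
    while w[rr+1,col]:rr+=1
    bot.append((col,rr+1))
print(bot)
A=back(c,np.array(Lp,float),12);B=back(c,np.array(Rp,float),12)
def ln(P):
    vx,vy,x,y=cv2.fitLine(P[:,:2].astype(np.float32),cv2.DIST_HUBER,0,.1,.01).ravel();s=np.sign(vx);
    d=np.abs((P[:,0]-x)*vy-(P[:,1]-y)*vx);return np.arctan2(vy*s,vx*s),x,y,d.max()
a1,b1=ln(A),ln(B);print(a1,b1)
ya=(a1[0]+b1[0])/2;n=np.array([-np.sin(ya),np.cos(ya)])
na,nb=n@a1[1:3],n@b1[1:3];print("yaw",ya,"width",na-nb,"mid lateral",(na+nb)/2,"rail lateral(tool)",n@z["p"][:2])
u=np.array([np.cos(ya),np.sin(ya)]);E=back(c,np.array(bot,float),12)[:,:2]@u;print("rear",np.median(E))
o=u*(np.median(E)+170)+n*(na+nb)/2;print("jig origin",o,"top-based",[597.04,6.08,-.209])
E
```

```text
[(184, 20), (188, 60), (191, 100), (194, 140), (197, 180), (201, 220)] [(377, 20), (374, 60), (372, 100), (370, 140), (367, 180), (364, 220)]
[(205, 229), (207, 229), (209, 229), (211, 213), (213, 229), (215, 213), (217, 229), (219, 229), (221, 229), (355, 229), (356, 229), (357, 229), (358, 229), (359, 229), (360, 229), (361, 229)]
(np.float32(-0.21264823), np.float32(525.3436), np.float32(90.09813), np.float64(0.3537483065042333)) (np.float32(-0.2118044), np.float32(497.60593), np.float32(-35.462933), np.float64(0.46719181363830664))
yaw -0.21222632 width 128.58661 mid lateral 134.44012 rail lateral(tool) 131.95324867882636
rear 413.4608717290952
jig origin [598.6886108    8.52554613] top-based [597.04, 6.08, -0.209]
```

Emit:
apply_moves(
  series="0 -0.1 0.6 0 0 0 0.4; 0 -0.15 1.0 0 0 0 0.4; 0 0 1.2 0 0 0 0.4; 0 0 1.2 0 0 0 0.4; 0 0 1.2 0 0 0 0.4; 0 0 1.2 0 0 0 0.4; 0 0 1.0 0 0 0 0.4; 0 0 0.8 0 0 0 0.4; 0 0 0.5 0 0 0 0.4; 0 0 0 0 0 0 0.4",
)

```text
clock: 10.25
eef_pos: [445.5, 41.4, 39.7]
tcp_rot: [3.141, 0.002, -0.217]
contact_force: [0.4, 0.1, -1.4]
opening: 0.573
```

Emit:
apply_moves(
  series="0 0 0.2 0 0 0 0.4; 0 0 0.1 0 0 0 0.4; 0 0 0.1 0 0 0 0.4; 0 0 0.05 0 0 0 0.4; 0 0 0 0 0 0 0.4; 0 0 0 0 0 0 0.4; 0 0 0 0 0 0 0.4; 0 0 0 0 0 0 0.4; 0 0 0 0 0 0 0.4; 0 0 0 0 0 0 0.4",
)

```text
clock: 11.08
eef_pos: [446.2, 41.5, 36.3]
tcp_rot: [-3.142, -0.0, -0.217]
contact_force: [-0.2, 0.1, -1.2]
opening: 0.576
```

Emit:
apply_moves(
  series="0 0 0.1 0 0 0 0.4; 0 0 0.1 0 0 0 0.4; 0 0 0.1 0 0 0 0.4; 0 0 0.05 0 0 0 0.4; 0 0 0 0 0 0 0.4; 0 0 0 0 0 0 0.4; 0 0 0 0 0 0 0.4; 0 0 0 0 0 0 0.4; 0 0 0 0 0 0 0.4; 0 0 0 0 0 0 0.4",
)

```text
clock: 11.92
eef_pos: [446.2, 41.5, 32.8]
tcp_rot: [-3.142, -0.0, -0.217]
contact_force: [-0.1, -0.6, -1.8]
opening: 0.578
```

Emit:
apply_moves(
  series="0 0 0.05 0 0 0 0.4; 0 0 0.05 0 0 0 0.4; 0 0 0 0 0 0 0.4; 0 0 0 0 0 0 0.4; 0 0 0 0 0 0 0.4; 0 0 0 0 0 0 0.4; 0 0 0 0 0 0 0.4; 0 0 0 0 0 0 0.4; 0 0 0 0 0 0 0.4; 0 0 0 0 0 0 0.4",
)

```text
clock: 12.75
eef_pos: [446.2, 41.5, 31.9]
tcp_rot: [-3.142, -0.0, -0.217]
contact_force: [-2.1, -0.1, 4.8]
opening: 0.579
```

Emit:
apply_moves(
  series="0.1 0 -0.03 0 0 0 0.4; 0.3 -0.001 0 0 0 0 0.4; 0.4 -0.002 0 0 0 0 0.4; 0.5 -0.003 0 0 0 0 0.4; 0.5 -0.003 0 0 0 0 0.4; 0.5 -0.003 0 0 0 0 0.4; 0.5 -0.003 0 0 0 0 0.4; 0.4 -0.002 0 0 0 0 0.4; 0.3 -0.001 0 0 0 0 0.4; 0 0 0 0 0 0 0.4",
)

```text
clock: 13.58
eef_pos: [481.2, 34.0, 32.1]
tcp_rot: [-3.141, -0.001, -0.217]
contact_force: [1.3, 0.6, -2.1]
opening: 0.574
```

```bash
python3 - <<'E'
from h import *
c=cam("top");ya=-.2122;u=np.array([np.cos(ya),np.sin(ya)]);n=np.array([-u[1],u[0]]);o=np.array([598.2,7.5])
def px(q):return [210+q[0]/4.4,110+q[1]/4.2]
for nm,q,z in(("stop front top",(250,133),38),("bar rear(open side) top edge",(213,243),72),("bar front top edge",(213,228),72)):
    w=back(c,[px(q)],z)[0,:2]-o;print(nm,w@u,w@n)
s=r.sense();print(s["eef_pos"],(np.array(s["eef_pos"][:2])-[598.69,8.53])@u,(np.array(s["eef_pos"][:2])-[598.69,8.53])@n,s["contact_force"])
cv2.imwrite("pics/scene1.png",cv2.resize(r.grab_frame("scene")[190:300,190:370],None,fx=4.4,fy=4.4,interpolation=cv2.INTER_CUBIC))
E
```

```text
stop front top 90.65544404022745 -2.4382764103114134
bar rear(open side) top edge 7.08441200300535 -1.6627185768812407
bar front top edge 16.250188590725607 0.5831538875070765
[481.18503183  33.96609168  32.10474849] -120.22644654842648 0.11771243574647272 [ 1.28078644  0.62677959 -2.05242598]
```

View pics/scene1.png

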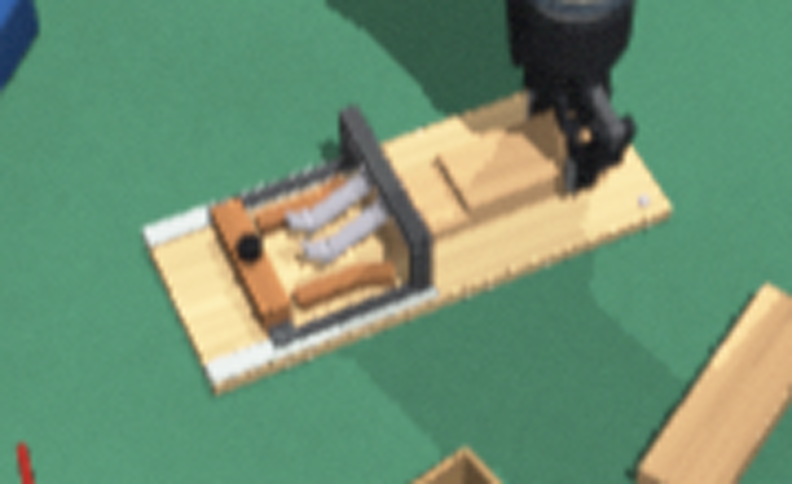

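The scene view shows the rail flat on the bed with its front under the bridge and the clips still ahead. The stop is at about jig x = 93, and the rail's front is now at about 15.

Emit:
apply_moves(
  series="0.2 -0.001 0 0 0 0 0.4; 0.25 -0.001 0 0 0 0 0.4; 0.25 -0.001 0 0 0 0 0.4; 0.25 -0.001 0 0 0 0 0.4; 0.25 -0.001 0 0 0 0 0.4; 0.25 -0.001 0 0 0 0 0.4; 0.25 -0.001 0 0 0 0 0.4; 0.2 -0.001 0 0 0 0 0.4; 0.1 0 0 0 0 0 0.4; 0 0 0 0 0 0 0.4",
)

```text
clock: 14.47
eef_pos: [500.2, 29.8, 32.1]
tcp_rot: [-3.142, -0.0, -0.217]
contact_force: [0.2, 0.2, -1.4]
opening: 0.575
```

Emit:
apply_moves(
  series="0.1 0 0 0 0 0 0.4; 0.1 0 0 0 0 0 0.4; 0.1 0 0 0 0 0 0.4; 0.1 0 0 0 0 0 0.4; 0.1 0 0 0 0 0 0.4; 0.1 0 0 0 0 0 0.4; 0.1 0 0 0 0 0 0.4; 0.1 0 0 0 0 0 0.4; 0.1 0 0 0 0 0 0.4; 0.1 0 0 0 0 0 0.4",
)

```text
clock: 15.3
eef_pos: [506.3, 28.2, 31.9]
tcp_rot: [3.141, 0.007, -0.217]
contact_force: [-15.1, 5.7, 15.1]
opening: 0.573
```

Emit:
apply_moves(
  series="0.1 0 -0.02 0 0 0 0.4; 0.1 0 -0.02 0 0 0 0.4; 0.1 0 -0.02 0 0 0 0.4; 0.1 0 -0.02 0 0 0 0.4; 0.1 0 0 0 0 0 0.4; 0.1 0 0 0 0 0 0.4; 0.1 0 0 0 0 0 0.4; 0.1 0 0 0 0 0 0.4; 0.1 0 0 0 0 0 0.4; 0.1 0 0 0 0 0 0.4",
)

```text
clock: 16.13
eef_pos: [515.9, 25.6, 32.0]
tcp_rot: [3.14, 0.007, -0.217]
contact_force: [-10.3, 1.3, 2.6]
opening: 0.577
```

Emit:
apply_moves(
  series="0.15 -0.01 0 0 0 0 0.4; 0.2 -0.01 0 0 0 0 0.4; 0.2 -0.01 0 0 0 0 0.4; 0.2 -0.01 0 0 0 0 0.4; 0.2 0 0 0 0 0 0.4; 0.2 0 0 0 0 0 0.4; 0.2 0 0 0 0 0 0.4; 0.2 0 0 0 0 0 0.4; 0.2 0 0 0 0 0 0.4; 0.15 0 0 0 0 0 0.4",
)

```text
clock: 16.97
eef_pos: [535.9, 21.9, 32.2]
tcp_rot: [3.141, 0.004, -0.217]
contact_force: [-5.8, 0.8, -0.0]
opening: 0.577
```

Emit:
apply_moves(
  series="0.1 0 0 0 0 0 0.4; 0.1 0 0 0 0 0 0.4; 0.1 0 0 0 0 0 0.4; 0.1 0 0 0 0 0 0.4; 0.1 0 0 0 0 0 0.4; 0.1 0 0 0 0 0 0.4; 0.1 0 0 0 0 0 0.4; 0.1 0 0 0 0 0 0.4; 0 0 0 0 0 0 0.4; 0 0 0 0 0 0 0.4",
)

```text
clock: 17.8
eef_pos: [543.9, 20.2, 32.2]
tcp_rot: [3.141, 0.004, -0.217]
contact_force: [-5.2, 0.6, -0.6]
opening: 0.579
```

Emit:
apply_moves(
  series="0.05 0 0 0 0 0 0.4; 0.05 0 0 0 0 0 0.4; 0.05 0 0 0 0 0 0.4; 0.05 0 0 0 0 0 0.4; 0.05 0 0 0 0 0 0.4; 0.05 0 0 0 0 0 0.4; 0.05 0 0 0 0 0 0.4; 0.05 0 0 0 0 0 0.4; 0 0 0 0 0 0 0.4; 0 0 0 0 0 0 0.4",
)

```text
clock: 18.63
eef_pos: [547.7, 19.3, 32.2]
tcp_rot: [3.141, 0.004, -0.217]
contact_force: [-6.2, 1.1, -1.6]
opening: 0.578
```

Emit:
apply_moves(
  series="0.03 0 0 0 0 0 0.4; 0.03 0 0 0 0 0 0.4; 0.03 0 0 0 0 0 0.4; 0.03 0 0 0 0 0 0.4; 0.03 0 0 0 0 0 0.4; 0.03 0 0 0 0 0 0.4; 0.02 0 0 0 0 0 0.4; 0 0 0 0 0 0 0.4; 0 0 0 0 0 0 0.4; 0 0 0 0 0 0 0.4",
)

```text
clock: 19.47
eef_pos: [549.6, 18.9, 32.2]
tcp_rot: [3.141, 0.004, -0.217]
contact_force: [-5.1, 0.9, -1.6]
opening: 0.574
```

Each call now advances 2 mm, and I watch the force after each one.

Emit:
apply_moves(
  series="0.03 0 0 0 0 0 0.4; 0.03 0 0 0 0 0 0.4; 0.03 0 0 0 0 0 0.4; 0.03 0 0 0 0 0 0.4; 0.03 0 0 0 0 0 0.4; 0.03 0 0 0 0 0 0.4; 0.02 0 0 0 0 0 0.4; 0 0 0 0 0 0 0.4; 0 0 0 0 0 0 0.4; 0 0 0 0 0 0 0.4",
)

```text
clock: 20.3
eef_pos: [551.5, 18.5, 32.2]
tcp_rot: [3.141, 0.004, -0.217]
contact_force: [-6.2, 0.6, -1.1]
opening: 0.571
```

Emit:
apply_moves(
  series="0.03 0 0 0 0 0 0.4; 0.03 0 0 0 0 0 0.4; 0.03 0 0 0 0 0 0.4; 0.03 0 0 0 0 0 0.4; 0.03 0 0 0 0 0 0.4; 0.03 0 0 0 0 0 0.4; 0.02 0 0 0 0 0 0.4; 0 0 0 0 0 0 0.4; 0 0 0 0 0 0 0.4; 0 0 0 0 0 0 0.4",
)

```text
clock: 21.13
eef_pos: [556.4, 17.9, 33.0]
tcp_rot: [-3.141, -0.001, -0.217]
contact_force: [0.1, -0.2, -1.3]
opening: 0.578
```

The push fell to about zero with a small jump forward, so the clips have snapped down. Next I'll lower 0.8 mm and feel for the stop.

Emit:
apply_moves(
  series="0 0 0.04 0 0 0 0.4; 0 0 0.04 0 0 0 0.4; 0.02 0 0 0 0 0 0.4; 0.02 0 0 0 0 0 0.4; 0.02 0 0 0 0 0 0.4; 0.02 0 0 0 0 0 0.4; 0.02 0 0 0 0 0 0.4; 0 0 0 0 0 0 0.4; 0 0 0 0 0 0 0.4; 0 0 0 0 0 0 0.4",
)

```text
clock: 21.97
eef_pos: [556.5, 17.8, 32.0]
tcp_rot: [3.142, 0.0, -0.217]
contact_force: [-1.1, 0.8, -2.0]
opening: 0.574
```

Emit:
apply_moves(
  series="0.02 0 0 0 0 0 0.4; 0.02 0 0 0 0 0 0.4; 0.02 0 0 0 0 0 0.4; 0.02 0 0 0 0 0 0.4; 0 0 0 0 0 0 0.4; 0 0 0 0 0 0 0.4; 0 0 0 0 0 0 0.4; 0 0 0 0 0 0 0.4; 0 0 0 0 0 0 0.4; 0 0 0 0 0 0 0.4",
)

```text
clock: 22.8
eef_pos: [556.5, 17.8, 32.0]
tcp_rot: [3.141, 0.002, -0.217]
contact_force: [-4.8, 3.1, 2.0]
opening: 0.573
```

The push has risen to about 5.5 N with no movement, so the rail is on the stop. I'll relieve the push, open the gripper and retreat up and back.

Emit:
apply_moves(
  series="-0.04 0 0 0 0 0 0.4; -0.04 0 0 0 0 0 0.4; 0 0 0 0 0 0 0.4; 0 0 0 0 0 0 0; 0 0 0 0 0 0 -0.3; 0 0 0 0 0 0 -0.6; 0 0 0 0 0 0 -0.6; 0 0 0 0 0 0 -0.6; 0 0 0 0 0 0 -0.6; 0 0 0 0 0 0 -0.6",
)

```text
clock: 23.63
eef_pos: [556.9, 17.7, 32.2]
tcp_rot: [-3.142, -0.0, -0.217]
contact_force: [0.2, -0.9, -0.8]
opening: 0.803
```

Emit:
apply_moves(
  series="0 0 -0.3 0 0 0 -0.6; 0 0 -0.6 0 0 0 -0.6; 0 0 -0.8 0 0 0 -0.6; -0.5 0 -0.8 0 0 0 -0.6; -1 0 -0.8 0 0 0 -0.6; -1 0 -0.8 0 0 0 -0.6; -1 0 -0.8 0 0 0 -0.6; -1 0 -0.8 0 0 0 -0.6; -1 0 -0.5 0 0 0 -0.6; 0 0 0 0 0 0 -0.6",
)

```text
clock: 24.47
eef_pos: [500.9, 30.0, 95.2]
tcp_rot: [3.142, 0.0, -0.217]
contact_force: [0.5, 0.2, -0.2]
opening: 0.802
```

```bash
python3 - <<'E'
from h import *
s=r.sense();print(s["clock"],s["eef_pos"],s["contact_force"],s["opening"])
a=cv2.resize(r.grab_frame("scene")[200:290,210:350],None,fx=4.4,fy=4.4,interpolation=cv2.INTER_CUBIC)
b=cv2.resize(r.grab_frame("wrist")[0:230],(560,230))
a=cv2.resize(a,(560,360));cv2.imwrite("pics/f1.png",np.vstack([a,b]))
E
```

```text
24.4667 [500.89728873  30.00151452  95.1562642 ] [ 0.52582013  0.19468972 -0.20388671] 0.8015978516834414
```

View pics/f1.png

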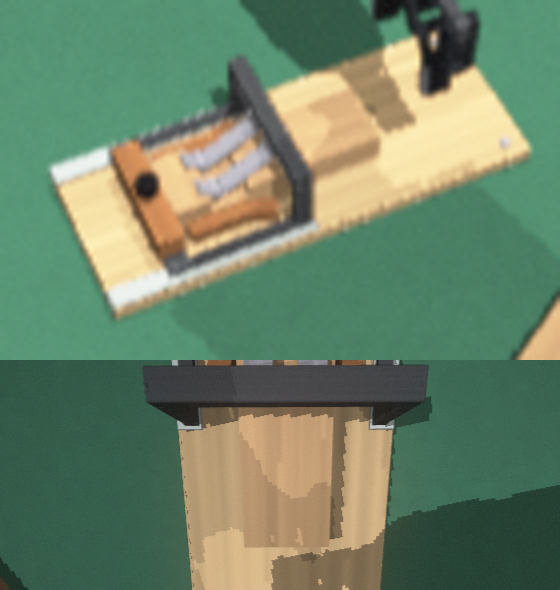

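The view shows the rail square between the fences against the stop, with the noses down behind the tooth. I'll check the rear edge numerically and hand in.

```bash
python3 - <<'E'
from h import *
c=cam("wrist");a=r.grab_frame("wrist");u=np.array([np.cos(-.2122),np.sin(-.2122)]);n=np.array([-u[1],u[0]])
w=back(c,[[246,187],[329,187]],36)[:,:2]-[598.69,8.53];print("rear corners jig x,y",np.c_[w@u,w@n].round(1))
s=r.sense();print(s["clock"],s["contact_force"]);r.sign_off()
E
```

```text
rear corners jig x,y [[-66.9  23.4]
 [-67.1 -24.9]]
24.6167 [-0.53046505 -0.82381083 -0.3546441 ]
the job is handed in; nothing more can be done
```

The grooved rail is in the jig: flat on the bed, groove end first, with both clips snapped into the groove and the rail against the end stop. I handed it in at 24.6 s.

**What the push felt like:**
- The push peaked at about 16 N as the rail met the clips, then ran at about 5–6 N while they rode on it.
- It fell to zero with a small forward jump when they snapped in.
- On the stop I pushed to about 5.5 N with no further movement, under the 14 N limit. I then relieved it, opened the gripper and backed away up and to the rear.

**Last checks:**
- **Camera view:** the last picture shows the rail between the fences, the clip noses down behind the tooth, and the gripper clear.
- **Position:** the wrist camera puts the rail's rear end square, at jig x of about -67. The arm's own reading gave -68.3, so they differ by about 1.3 mm, which is within the camera's 2 mm calibration.
- **Contact and neighbours:** the tool force was near zero at hand-in. The gripper went nowhere near the plain rail, carton, tape measure or look-alikes, but I did not re-measure where they lie.

**One disagreement:** the top camera placed the jig about 2.5–3 mm off from the wrist camera. I used the wrist camera's value, and the rail entered the fences cleanly.

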